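# Press the plugs home on three moulded fittings

## Robot

A 6-joint arm with a two-finger parallel gripper is mounted at the origin on the work surface. World frame = base frame: x ahead of the robot, y to its left, z up, the work surface at z = 0. Lengths are in m, angles in rad, forces in N, time in s.
With the tool pointing down it reaches from about 0.3 to 0.95 m from the base axis. Payload 3.1 kg.
Tool frame: the origin (TCP) lies at the very end of the fingers, on their centre line; the grasp point (between the pads) lies 19 mm behind it; z points along the fingers, y is the direction in which the jaws open and shut (so a half turn about z gives the same grasp; the last joint's range is limited). The gripper opens to 85 mm and grips with 20 to 120 N. Pads are 22 mm wide; open, the fingers measure 114 mm over their backs; the gripper's body (76 mm by 85 mm) begins 54 mm behind the grasp point. The pads swing forward as they close: fully open they stand 13 mm farther back than shut.
Start: joints at [1.182, 0.308, 1.634, -0, 1.2, -0.07], TCP at [0.196, 0.594, 0.231] pointing down, gripper open.
Joint ranges: [-3.06, 3.06], [-0.79, 1.96], [0.05, 2.63], [-1.19, 4.34], [0.05, 2.64], [-2.94, 2.94]. Speed limits (rad/s): [2.79, 2.79, 3.14, 3.14, 3.14, 3.14].

## Interface

Orientations are given as a unit quaternion [w, x, y, z].
In Python, from rig import read_state, camera, job gives the robot as it stands.
- The arm moves only by the tool carry_out, never from a script. Its argument "plan" is text: rows parted by semicolons, each of 6 numbers parted by spaces: the shift along the tool's x, y, z in mm, then the turn, a rotation vector about the tool's x, y, z in rad. In form: dx dy dz wx wy wz; .... A call has 1 to 12 rows; each row is the pose to reach, as a shift and turn from the pose commanded when the call began, along the tool's axes at that moment; what a row does not reach only later rows make up. A row lasts 1/10 s, in which the tool goes at most 50 mm and 8.59 degrees, less where a joint would pass 70% of its speed; a pose out of reach is approached as far as the arm can. A call with a gripper value outside its range is refused whole. "fingers" is the finger opening in mm, from 0 to 85.4, set as the call begins (left out, the last holds). The fingers move at their own pace and stop on an object; the grip force is fixed at half the most. Time passes only in rows, so rows that repeat a pose let the fingers close. It gives the time, the measured TCP pose, the force and the opening at its end, in the units of the state.
- read_state(): the state, without advancing time (a new reading comes with each control period).
- camera(name): name is "scene" or "top"; returns a dict with "img" (384x512x3 uint8, red, green, blue), "fx", "fy", "cx", "cy" (pixels), "k1" (the pictures are not rectified: a ray, as slopes to the right and down, at radius r is drawn at 1 + k1 r^2 times it, then the intrinsics apply), "position" and "attitude" of the camera in the world. Camera axes: x right, y up, looking along -z (the intrinsics and any distortion apply to the point x, -y, -z); pixel columns grow to the right and rows downward; lengths in m; the calibration is good to about 2 mm. A picture is of the moment at which its call begins. There is no depth.
- job.close_job(): hands the job in, once; it reports no verdict.
The state is a dict: "time": time; "joints": joint angles; "qd": joint speeds; "effort": joint torques, N m; "tcp_pos": TCP position; "ee_rot": TCP orientation; "ft_force": force on the tool from outside, world axes, zero at the start; "torque": the same for the moment, N m; "finger_gap": finger opening in m.
Only numpy, scipy, OpenCV 4.12 (cv2) and the standard library are available. Lean on these libraries where they do the work, as an engineer would, in place of code of your own. Each camera call takes 0.05 s, during which the arm holds its last target.

## Task

Close the three white moulded fittings that have a grey rubber-padded plug standing proud, ready for packing: with a fingertip, lightly press each plug fully home onto its collar, on the widest fitting first, then the middle-sized one, then the narrowest. Do not lift, tip or shove the fittings, do not lean hard on them, leave everything else where it is, and finish with the hand clear.

Things in the scene. Friction and masses are not known exactly. Their poses are not given: they have to be found in the camera images.
- fitting_wide: wide white moulded fitting, loose, standing upright on the brown board: a round foot flange 124 mm in diameter and 6 mm thick, a round body 110 mm in diameter to 46 mm height, and on its top face a round collar 8 mm high (top 54 mm above the underside), off centre by 20 mm towards the fitting's +x. Origin: centre of the underside, z up
- plug_wide_top (a point): where to press: top centre of the wide fitting's plug, z up. The plug has a grey head 58 mm in diameter, 5 mm thick, and on it a black rubber pad 48 mm in diameter, 12 mm high, topped by this point. The pad gives about 1 mm per 2 N, at most 10 mm, and springs back. With the plug home and let go this point is 71 mm above the fitting's underside; before that 9 to 12 mm higher
- plug_wide (a joint): how far that plug has been pushed down, m: 0 = head 12 mm clear of the collar, 0.012 = fully home, head resting on the collar (its end stop). It slides straight down against about 2.5 N of friction and stays where it is left; it starts at 0 to 0.003
- fitting_middle: middle white moulded fitting, loose, standing upright on the brown board: a round foot flange 98 mm in diameter and 6 mm thick, a round body 84 mm in diameter to 46 mm height, and on its top face a round collar 8 mm high (top 54 mm above the underside), off centre by 12 mm towards the fitting's +x. Origin: centre of the underside, z up
- plug_middle_top (a point): where to press: top centre of the middle fitting's plug, z up. The plug has a grey head 52 mm in diameter, 5 mm thick, and on it a black rubber pad 42 mm in diameter, 12 mm high, topped by this point. The pad gives about 1 mm per 2 N, at most 10 mm, and springs back. With the plug home and let go this point is 71 mm above the fitting's underside; before that 9 to 12 mm higher
- plug_middle (a joint): how far that plug has been pushed down, m: 0 = head 12 mm clear of the collar, 0.012 = fully home, head resting on the collar (its end stop). It slides straight down against about 2.5 N of friction and stays where it is left; it starts at 0 to 0.003
- fitting_narrow: narrow white moulded fitting, loose, standing upright on the brown board: a round foot flange 74 mm in diameter and 6 mm thick, a round body 60 mm in diameter to 46 mm height, and on its top face a round collar 8 mm high (top 54 mm above the underside), off centre by 5 mm towards the fitting's +x. Origin: centre of the underside, z up
- plug_narrow_top (a point): where to press: top centre of the narrow fitting's plug, z up. The plug has a grey head 46 mm in diameter, 5 mm thick, and on it a black rubber pad 36 mm in diameter, 12 mm high, topped by this point. The pad gives about 1 mm per 2 N, at most 10 mm, and springs back. With the plug home and let go this point is 71 mm above the fitting's underside; before that 9 to 12 mm higher
- plug_narrow (a joint): how far that plug has been pushed down, m: 0 = head 12 mm clear of the collar, 0.012 = fully home, head resting on the collar (its end stop). It slides straight down against about 2.5 N of friction and stays where it is left; it starts at 0 to 0.003
- board: fixed brown work board, 380 x 660 mm, 6 mm thick, under the fittings; origin at the centre of its underside, on the table
- open_fitting: white moulded cup with no plug, open side up, 86 mm across its rim, 44 mm high, loose; a bystander; origin at the centre of its underside
- spare_plug: loose spare grey plug lying head down on the board, 46 mm in diameter, 19 mm high; a bystander; origin at the centre of its underside
- sprue: white cross-shaped moulding offcut, 48 mm across, with an upright 8 mm stem, 43 mm high, loose; a bystander; origin at the centre of its underside
- gauge_ring: steel gauge ring, 48 mm in diameter, 18 mm high, loose; a bystander; origin at the centre of its underside
- jar: small aluminium jar with a black lid, 44 mm in diameter, 50 mm high, loose; a bystander; origin at the centre of its underside
- scraper: screwdriver-like scraper with a black handle, 170 mm long, lying on the table at the right of the board; a bystander
Things that resemble listed ones, but are neither listed nor needed, are in the scene too. What is shaped like the fitting_wide but orange or pink is not meant.

How it is judged:
On the way, in this order (a step that is already met when the one before it is completed fails the run):
1. the wide fitting's plug is pressed home (value of joint plug_wide above 0.0095 m), for 0.1 s.
2. the middle fitting's plug is pressed home (value of joint plug_middle above 0.0095 m), for 0.1 s.
3. the narrow fitting's plug is pressed home (value of joint plug_narrow above 0.0095 m), for 0.1 s.
At the end, for the whole second after the job is handed in: all three plugs are within 2.5 mm of fully home, the fittings stand upright (within 0.05 rad), at rest and within 30 mm of where they began, and every bystander is within 30 mm of where it began (value of joint each of plug_wide, plug_middle, plug_narrow above 0.0095 m and angle between each of fitting_wide, fitting_middle, fitting_narrow's own z axis and vertical below 0.05 rad and distance of each of fitting_wide, fitting_middle, fitting_narrow, open_fitting, spare_plug, sprue, gauge_ring, jar, scraper from where it was at the start of the episode below 0.03 m and linear speed of each of fitting_wide, fitting_middle, fitting_narrow below 0.02 m/s); the robot touches nothing.
It fails at once if the middle plug is pressed before the wide one is home (value of joint plug_middle above 0.006 m and value of joint plug_wide below 0.0095 m).
It fails at once if the narrow plug is pressed before the wide and middle ones are home (value of joint plug_narrow above 0.006 m and value of joint any of plug_middle, plug_wide below 0.0095 m).
It fails at once if a fitting is pressed with more than 25 N (contact force between any of fitting_wide, fitting_middle, fitting_narrow and the fingers above 25 N or contact force between any of fitting_wide, fitting_middle, fitting_narrow and the arm above 25 N).
It fails at once if a fitting is lifted more than 8 mm off the board, tipped, or shoved more than 30 mm (height (world z) of any of fitting_wide, fitting_middle, fitting_narrow above 0.014 m or angle between any of fitting_wide, fitting_middle, fitting_narrow's own z axis and vertical above 0.2 rad or distance of any of fitting_wide, fitting_middle, fitting_narrow from where it was at the start of the episode above 0.03 m).
It fails at once if a bystander is moved more than 30 mm (distance of any of open_fitting, spare_plug, sprue, gauge_ring, jar, scraper from where it was at the start of the episode above 0.03 m).
It also fails if it takes over 40 s, if anything falls off the work surface, if the arm or the gripper's body presses on something with over 40 N, if the wrist force passes 120 N, or if a joint passes its speed limit or range.

## Working session

There is one attempt and no reset: what is moved stays moved. The work goes in short steps, Python scripts to look and compute and a tool call to move; the robot and the scene stay as the last step left them, time stands still between calls to the robot, and variables do not carry over. Pictures are saved under pics/ and viewed, and the job is handed in when it is done.

Besides the shell and the picture viewer there is one more tool, called as name(argument=value, ...), one argument or row to a line, values as JSON. carry_out: Moves the arm, as the interface text tells. Its arguments: {"type":"object","properties":{"plan":{"type":"string"},"fingers":{"type":"number"}},"required":["plan"]}

```bash
mkdir -p pics
python3 - <<'E'
from rig import read_state,camera
import cv2
s=read_state();print({k:s[k] for k in('time','tcp_pos','ee_rot','ft_force','finger_gap')})
for n in("scene","top"):
    c=camera(n);cv2.imwrite(f'pics/{n}0.png',c['img'][:,:,::-1]);print({k:c[k] for k in c if k!='img'})
E
```

```text
{'time': 0.0, 'tcp_pos': array([0.19562007, 0.59272486, 0.23002996]), 'ee_rot': array([-2.73387470e-04,  1.58740092e-01,  9.87319727e-01, -1.12437034e-03]), 'ft_force': array([ 0.27425399,  0.56927965, -0.59223397]), 'finger_gap': 0.0856792074488823}
{'fx': 364.37737729019045, 'fy': 364.37737729019045, 'cx': 258.55654878151216, 'cy': 195.79576380388573, 'k1': -0.04331903692848417, 'position': array([ 1.03813126, -0.33684135,  0.6505235 ]), 'attitude': array([0.76264098, 0.35028802, 0.22267384, 0.49607801])}
{'fx': 413.03623593072814, 'fy': 413.03623593072814, 'cx': 247.32467043180694, 'cy': 182.398157005148, 'k1': -0.04895037258644637, 'position': array([ 0.16788109, -0.08850699,  1.3307394 ]), 'attitude': array([ 0.71919103,  0.08584076, -0.07886267, -0.68496446])}
```

View pics/scene0.png

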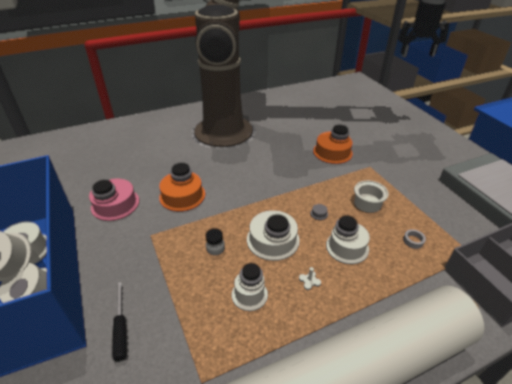

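View pics/top0.png

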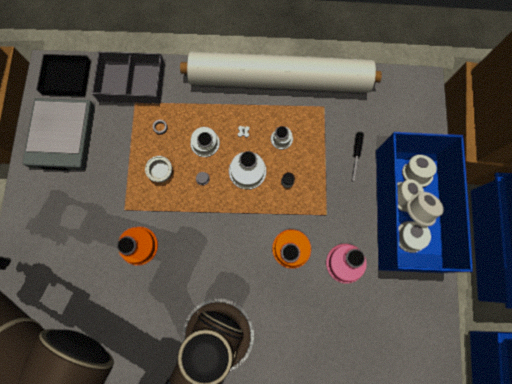

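The top view shows the white fittings on the board: wide at about (247,168), middle at (204,141) and narrow at (282,136). Their black pads are at (248,160), (204,134) and (282,130). The orange fittings at (137,245) and (292,247) and the pink one at (347,262) are not meant. The black disc at (288,180) is the jar. I'll confirm this in an enlarged crop and measure.

```bash
cat > h.py <<'E'
import numpy as np,cv2
from scipy.spatial.transform import Rotation as R
def Rm(c):
    q=c['attitude'];return R.from_quat([q[1],q[2],q[3],q[0]]).as_matrix()
def ray(c,u,v):
    K=np.array([[c['fx'],0,c['cx']],[0,c['fy'],c['cy']],[0,0,1]])
    p=cv2.undistortPoints(np.array([[[u,v]]],float),K,np.array([c['k1'],0,0,0]))[0,0]
    return Rm(c)@np.array([p[0],-p[1],-1])
def onz(c,u,v,z):
    d=ray(c,u,v);o=c['position'];return o+d*(z-o[2])/d[2]
def proj(c,P):
    p=Rm(c).T@(np.array(P)-c['position']);x,y=p[0]/-p[2],-p[1]/-p[2]
    f=1+c['k1']*(x*x+y*y);return c['cx']+c['fx']*x*f,c['cy']+c['fy']*y*f
E
python3 - <<'E'
from rig import camera
from h import *
t=camera('top');s=camera('scene')
a=cv2.resize(t['img'][110:200,180:310],None,fx=6,fy=6,interpolation=cv2.INTER_CUBIC)
b=cv2.resize(s['img'][195:315,200:400],None,fx=4,fy=4,interpolation=cv2.INTER_CUBIC)
cv2.imwrite('pics/ct.png',a[:,:,::-1]);cv2.imwrite('pics/cs.png',b[:,:,::-1])
for n,c,(x0,y0,x1,y1) in(('top',t,(180,110,310,200)),('scene',s,(200,195,400,315))):
    g=c['img'][y0:y1,x0:x1].max(2)
    m=(g<48).astype(np.uint8)
    k,l,st,ce=cv2.connectedComponentsWithStats(m)
    for i in range(1,k):
        if st[i,4]>30: print(n,st[i]+[x0,y0,0,0,0],ce[i]+[x0,y0], g[l==i].mean())
    w=((c['img'][y0:y1,x0:x1].min(2)>110)).astype(np.uint8)
    k,l,st,ce=cv2.connectedComponentsWithStats(w)
    for i in range(1,k):
        if st[i,4]>60: print(n,'white',st[i]+[x0,y0,0,0,0],ce[i]+[x0,y0])
E
```

```text
top [277 127  10  10  85] [281.43529412 131.62352941] 20.8
top [198 133  13  12 119] [204.31932773 138.55462185] 20.96638655462185
top [241 152  14  14 162] [247.66666667 158.66666667] 21.530864197530864
top [282 173  12  13 115] [287.71304348 179.00869565] 30.68695652173913
top white [190 127  30  28 353] [203.12464589 138.64872521]
top white [238 126  12  11  97] [243.09278351 130.83505155]
top white [280 127  13  21  89] [288.28089888 137.98876404]
top white [229 153  37  36 740] [247.11351351 171.47837838]
scene [268 216  19  16 244] [277.22540984 223.71311475] 36.19672131147541
scene [339 217  17  14 189] [347.2010582  223.57671958] 35.957671957671955
scene [207 230  15  15 193] [213.95854922 236.93264249] 31.145077720207254
scene [243 265  16  15 203] [250.78325123 271.96551724] 36.62068965517241
scene white [200 195  73  23 829] [225.57780458 202.66465621]
scene white [357 195  32   8 168] [372.625      198.06547619]
scene white [ 246  210   54   50 1269] [271.5500394  233.66745469]
scene white [326 224  44  40 816] [351.03676471 243.9497549 ]
scene white [299 267  23  22 246] [309.75609756 278.95934959]
scene white [231 274  37  37 634] [248.49211356 293.0362776 ]
scene white [359 294  41  21 468] [385.01923077 307.27350427]
```

View pics/ct.png

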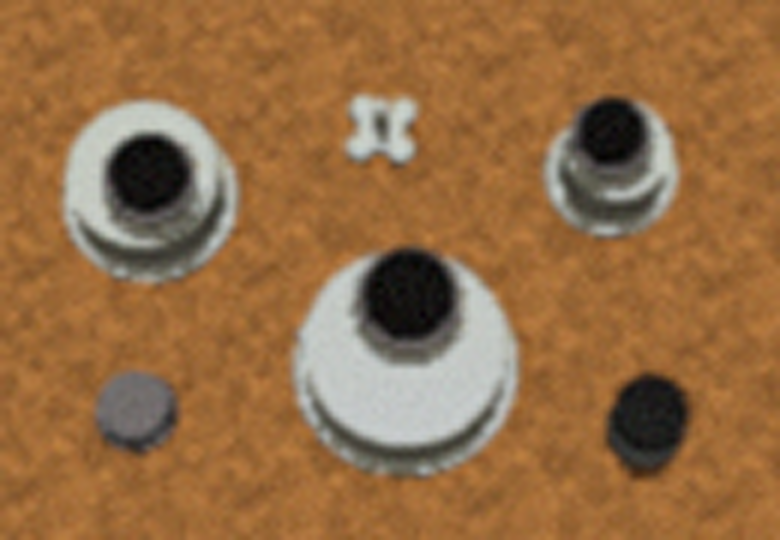

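View pics/cs.png

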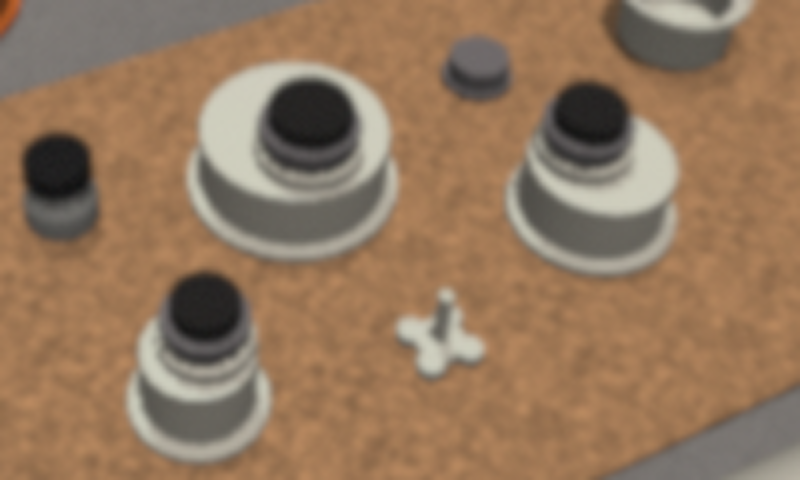

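Run:
```python
from rig import camera
from h import *
t=camera('top');s=camera('scene')
# pad solid, centre about z=.006+.071+.0105-.006
for n,a,b in(('wide',(247.67,158.67),(277.2,223.7)),('mid',(204.3,138.55),(347.2,223.6)),('nar',(281.43,131.6),(250.8,272))):
    d1,d2=ray(t,*a),ray(s,*b);o1,o2=t['position'],s['position']
    A=np.stack([d1,-d2],1);k=np.linalg.lstsq(A,o2-o1,rcond=None)[0]
    p,q=o1+d1*k[0],o2+d2*k[1]
    print(n,'tri',((p+q)/2).round(4),'gap',np.linalg.norm(p-q).round(4),'top@.083',onz(t,*a,.083).round(4),'scene@.081',onz(s,*b,.081).round(4))
```

```text
wide tri [ 0.542  -0.0655  0.0804] gap 0.0011 top@.083 [ 0.541 -0.066  0.083] scene@.081 [ 0.5426 -0.0652  0.081 ]
mid tri [0.603  0.0767 0.0792] gap 0.0016 top@.083 [0.6012 0.0755 0.083 ] scene@.081 [0.6045 0.0763 0.081 ]
nar tri [ 0.6379 -0.1695  0.0793] gap 0.0007 top@.083 [ 0.6364 -0.1695  0.083 ] scene@.081 [ 0.6392 -0.1697  0.081 ]
```

The crops confirm the three white fittings, each with a grey and black plug standing proud: wide at crop (405,300), middle at (150,175) and narrow at (610,130) in the top view. Both views agree to about 2 mm. Next I'll work out the moves.

```bash
cat > mv.py <<'E'
import sys;from h import *;from rig import read_state
def go(P):
    s=read_state();q=s['ee_rot'];r=R.from_quat([q[1],q[2],q[3],q[0]])
    print(s['time'],s['tcp_pos'].round(4),s['ft_force'].round(2),s['finger_gap'],'tool shift mm',(r.inv().apply(np.array(P)-s['tcp_pos'])*1000).round(1))
go([float(x) for x in sys.argv[1:4]])
E
python3 mv.py .5415 -.0658 .150
```

```text
0.3 [0.1958 0.5932 0.2309] [0.68 0.08 0.16] 0.08518755655345855 tool shift mm [-534.8 -517.4   81.2]
```

carry_out(
  plan="-33 -32 0 0 0 0; -66 -64 0 0 0 0; -99 -96 0 0 0 0; -132 -128 0 0 0 0; -165 -160 0 0 0 0; -198 -192 0 0 0 0; -231 -224 0 0 0 0; -264 -256 0 0 0 0; -297 -288 0 0 0 0; -330 -320 0 0 0 0; -363 -352 0 0 0 0; -396 -384 0 0 0 0",
  fingers=0,
)

```text
time: 1.5
tcp_pos: [0.4523, 0.103, 0.2316]
ee_rot: [0.001, 0.159, 0.987, 0.0]
ft_force: [0.8, 0.6, -0.1]
finger_gap: 0.0001
```

```bash
python3 mv.py .5415 -.0658 .150
```

```text
1.5 [0.4523 0.103  0.2316] [ 0.8   0.61 -0.08] 5.1723616807258114e-05 tool shift mm [-137.6 -132.3   81.7]
```

carry_out(
  plan="-33 -32 0 0 0 0; -66 -64 0 0 0 0; -99 -96 0 0 0 0; -132 -127 0 0 0 0; -138 -133 0 0 0 0; -138 -133 40 0 0 0; -138 -133 80 0 0 0; -138 -133 110 0 0 0; -138 -133 120 0 0 0; -138 -133 120 0 0 0; -138 -133 120 0 0 0",
)

```text
time: 2.6
tcp_pos: [0.5422, -0.0647, 0.1127]
ee_rot: [0.001, 0.159, 0.987, 0.0]
ft_force: [0.8, 0.1, 1.2]
finger_gap: -0.0001
```

```bash
for i in 1 ; do python3 mv.py .5415 -.0658 .090; done
python3 - <<'E'
from rig import camera
from h import *
for n,b in(('top',(190,100,310,210)),('scene',(200,140,360,290))):
    c=camera(n);a=cv2.resize(c['img'][b[1]:b[3],b[0]:b[2]],None,fx=4,fy=4,interpolation=cv2.INTER_CUBIC);cv2.imwrite(f'pics/w1{n}.png',a[:,:,::-1])
E
python3 mv.py .5415 -.0658 .090
```

```text
2.6 [ 0.5422 -0.0647  0.1127] [0.83 0.14 1.2 ] -0.0001163980160805124 tool shift mm [ 0.3 -1.3 22.7]
2.7 [ 0.5429 -0.065   0.1135] [ 0.68 -0.75  0.17] -7.25491042614225e-05 tool shift mm [ 1.2 -1.2 23.5]
```

View pics/w1scene.png

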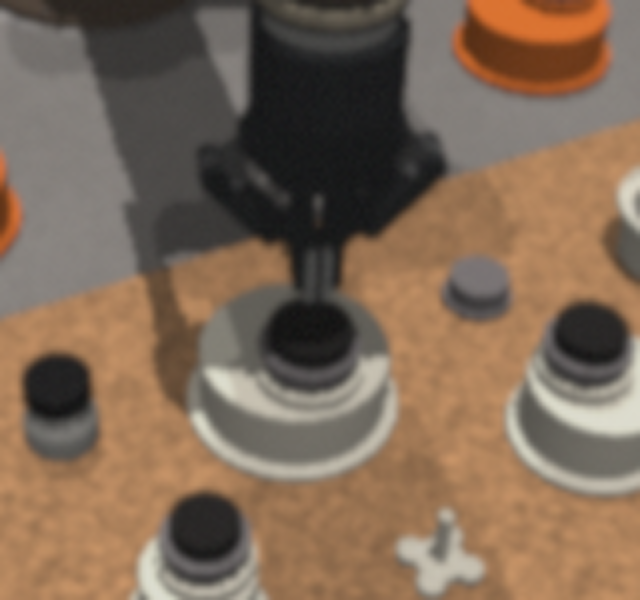

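The shut fingertips stand above the wide fitting's pad, crop (312,330). I'll descend in stages and watch the force.

carry_out(
  plan="0 -1 10 0 0 0; 0 -1 18 0 0 0; 0 -1 22 0 0 0; 0 -1 25 0 0 0; 0 -1 28 0 0 0; 0 -1 30 0 0 0; 0 -1 32 0 0 0; 0 -1 33 0 0 0; 0 -1 33 0 0 0",
)

```text
time: 3.6
tcp_pos: [0.5406, -0.0658, 0.0782]
ee_rot: [-0.0, 0.159, 0.987, -0.0]
ft_force: [-1.6, -0.1, 2.5]
finger_gap: -0.0
```

carry_out(
  plan="0 0 1 0 0 0; 0 0 2 0 0 0; 0 0 2 0 0 0",
)

```text
time: 3.9
tcp_pos: [0.5409, -0.0658, 0.0763]
ee_rot: [0.0, 0.159, 0.987, -0.0]
ft_force: [-0.6, -0.3, 2.7]
finger_gap: -0.0003
```

carry_out(
  plan="0 0 1 0 0 0; 0 0 2 0 0 0; 0 0 2 0 0 0",
)

```text
time: 4.2
tcp_pos: [0.5409, -0.0658, 0.0746]
ee_rot: [0.0, 0.159, 0.987, -0.0]
ft_force: [-1.6, 0.4, 4.6]
finger_gap: -0.0001
```

carry_out(
  plan="0 0 1 0 0 0; 0 0 1 0 0 0",
)

```text
time: 4.4
tcp_pos: [0.5409, -0.0658, 0.0738]
ee_rot: [0.0, 0.159, 0.987, -0.0]
ft_force: [-2.0, 0.6, 6.5]
finger_gap: 0.0003
```

The force now rises at the pad's own 2 N/mm, so the plug is on its stop. I'll go 1 mm more, then lift and travel to the middle fitting.

carry_out(
  plan="0 0 1 0 0 0; 0 0 1 0 0 0; 0 0 1 0 0 0",
)

```text
time: 4.7
tcp_pos: [0.5409, -0.0658, 0.0731]
ee_rot: [0.0, 0.159, 0.987, -0.0]
ft_force: [-3.0, 0.0, 7.8]
finger_gap: -0.0002
```

carry_out(
  plan="0 0 -10 0 0 0; 0 0 -40 0 0 0; 0 0 -60 0 0 0; 0 0 -60 0 0 0",
)

```text
time: 5.1
tcp_pos: [0.5437, -0.0664, 0.1356]
ee_rot: [0.004, 0.159, 0.987, -0.0]
ft_force: [0.5, -0.0, 0.3]
finger_gap: 0.0002
```

```bash
python3 mv.py .602 .0762 .113;python3 mv.py .602 .0762 .113
```

```text
5.1 [ 0.5437 -0.0664  0.1356] [ 0.45 -0.01  0.31] 0.0002002908940291906 tool shift mm [-10.5 153.6  22.8]
5.1 [ 0.5437 -0.0664  0.1356] [ 0.45 -0.01  0.31] 0.0002002908940291906 tool shift mm [-10.5 153.6  22.8]
```

carry_out(
  plan="-4 40 0 0 0 0; -8 80 0 0 0 0; -11 120 0 0 0 0; -12 150 0 0 0 0; -12 154 0 0 0 0; -12 154 10 0 0 0; -12 154 20 0 0 0; -12 154 20 0 0 0; -12 154 20 0 0 0",
)

```text
time: 6.0
tcp_pos: [0.5992, 0.0755, 0.111]
ee_rot: [-0.001, 0.16, 0.987, -0.0]
ft_force: [0.8, -0.6, 0.7]
finger_gap: -0.0001
```

```bash
python3 - <<'E'
from rig import camera
from h import *
for n,b in(('scene',(200,140,400,290)),):
    c=camera(n);a=cv2.resize(c['img'][b[1]:b[3],b[0]:b[2]],None,fx=4,fy=4,interpolation=cv2.INTER_CUBIC);cv2.imwrite(f'pics/m1{n}.png',a[:,:,::-1])
E
python3 mv.py .602 .0762 .090
```

```text
6.05 [0.5998 0.0756 0.1117] [-0.19 -0.    0.11] 9.639942963016056e-06 tool shift mm [-1.9  1.2 21.7]
```

View pics/m1scene.png

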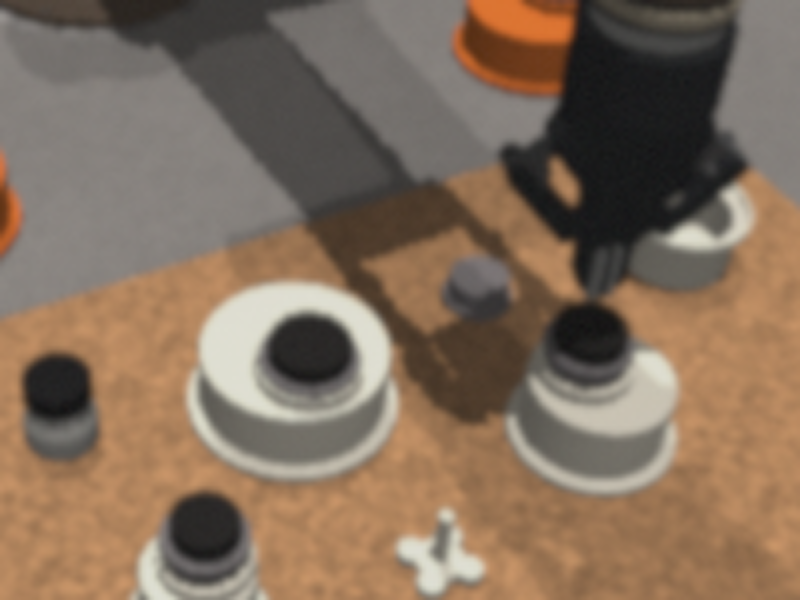

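The wide plug now sits on its collar at crop (310,350) and the fitting hasn't moved. The fingertips are above the middle pad at (590,330), so I'll press that one.

carry_out(
  plan="-2 1 10 0 0 0; -2 1 18 0 0 0; -2 1 22 0 0 0; -2 1 25 0 0 0; -2 1 28 0 0 0; -2 1 30 0 0 0; -2 1 32 0 0 0; -2 1 33 0 0 0; -2 1 33 0 0 0",
)

```text
time: 6.95
tcp_pos: [0.6025, 0.0771, 0.0793]
ee_rot: [-0.0, 0.159, 0.987, 0.0]
ft_force: [-2.7, -0.6, 2.6]
finger_gap: -0.0001
```

carry_out(
  plan="0 0 1 0 0 0; 0 0 2 0 0 0; 0 0 2 0 0 0",
)

```text
time: 7.25
tcp_pos: [0.6027, 0.0771, 0.0773]
ee_rot: [0.0, 0.159, 0.987, 0.0]
ft_force: [-1.1, -0.0, 2.1]
finger_gap: -0.0002
```

carry_out(
  plan="0 0 1 0 0 0; 0 0 1 0 0 0; 0 0 1 0 0 0",
)

```text
time: 7.55
tcp_pos: [0.6028, 0.0771, 0.0763]
ee_rot: [0.0, 0.159, 0.987, 0.0]
ft_force: [-1.5, -0.2, 1.6]
finger_gap: 0.0002
```

carry_out(
  plan="0 0 1 0 0 0; 0 0 2 0 0 0; 0 0 2 0 0 0",
)

```text
time: 7.85
tcp_pos: [0.6028, 0.0771, 0.0746]
ee_rot: [0.0, 0.159, 0.987, 0.0]
ft_force: [-2.0, 0.6, 4.7]
finger_gap: -0.0002
```

carry_out(
  plan="0 0 1 0 0 0; 0 0 1 0 0 0; 0 0 1 0 0 0",
)

```text
time: 8.15
tcp_pos: [0.6028, 0.0771, 0.0739]
ee_rot: [0.0, 0.159, 0.987, 0.0]
ft_force: [-2.1, 0.4, 6.7]
finger_gap: 0.0
```

carry_out(
  plan="0 0 1 0 0 0; 0 0 1 0 0 0; 0 0 1 0 0 0",
)

```text
time: 8.45
tcp_pos: [0.6028, 0.0771, 0.0732]
ee_rot: [0.0, 0.159, 0.987, 0.0]
ft_force: [-2.4, 0.2, 7.7]
finger_gap: -0.0
```

Same signature as the wide one, so this plug is home. I'll lift and go to the narrow fitting.

carry_out(
  plan="0 0 -10 0 0 0; 0 0 -40 0 0 0; 0 0 -60 0 0 0; -20 -40 -60 0 0 0; -40 -80 -60 0 0 0; -60 -120 -60 0 0 0; -80 -160 -60 0 0 0; -100 -200 -60 0 0 0; -111 -222 -60 0 0 0; -111 -222 -40 0 0 0; -111 -222 -40 0 0 0; -111 -222 -40 0 0 0",
)

```text
time: 9.65
tcp_pos: [0.6373, -0.1681, 0.1112]
ee_rot: [-0.001, 0.159, 0.987, 0.0]
ft_force: [0.2, 0.5, -0.3]
finger_gap: -0.0002
```

```bash
python3 - <<'E'
from rig import camera
from h import *
for n,b in(('scene',(200,170,400,320)),):
    c=camera(n);a=cv2.resize(c['img'][b[1]:b[3],b[0]:b[2]],None,fx=4,fy=4,interpolation=cv2.INTER_CUBIC);cv2.imwrite(f'pics/n1{n}.png',a[:,:,::-1])
E
python3 mv.py .638 -.1695 .090
```

```text
9.7 [ 0.638  -0.1679  0.1121] [-0.28 -0.2  -0.37] -0.00045901343846369 tool shift mm [-0.5 -1.5 22.1]
```

View pics/n1scene.png

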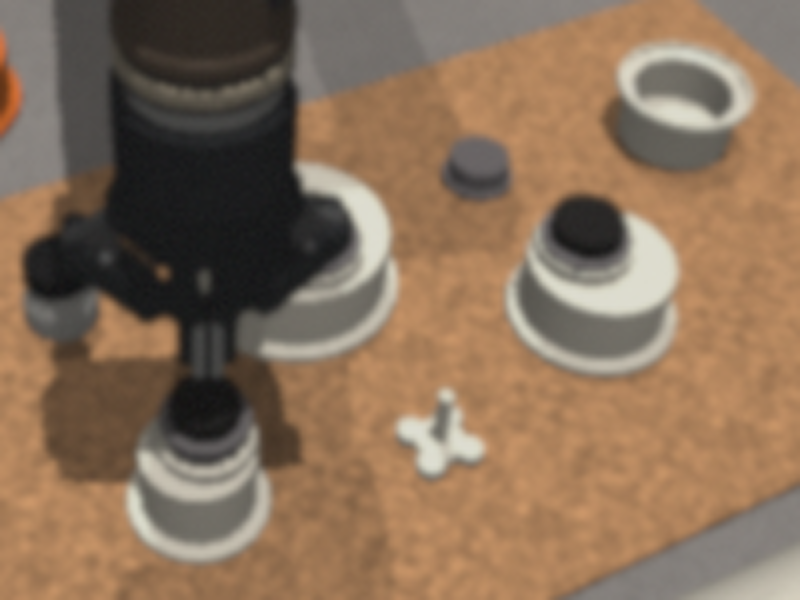

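The middle plug is seated at crop (588,235). The fingertips are above the narrow pad at (205,400).

carry_out(
  plan="0 -1 10 0 0 0; 0 -1 18 0 0 0; 0 -1 22 0 0 0; 0 -1 25 0 0 0; 0 -1 28 0 0 0; 0 -1 30 0 0 0; 0 -1 32 0 0 0; 0 -1 34 0 0 0; 0 -1 35 0 0 0; 0 -1 35 0 0 0",
)

```text
time: 10.7
tcp_pos: [0.6382, -0.1695, 0.0773]
ee_rot: [0.0, 0.159, 0.987, 0.0]
ft_force: [-1.0, 0.6, 2.0]
finger_gap: -0.0
```

carry_out(
  plan="0 0 1 0 0 0; 0 0 2 0 0 0; 0 0 2 0 0 0",
)

```text
time: 11.0
tcp_pos: [0.6383, -0.1696, 0.0755]
ee_rot: [0.0, 0.159, 0.987, -0.0]
ft_force: [-0.9, -0.3, 2.8]
finger_gap: -0.0002
```

carry_out(
  plan="0 0 1 0 0 0; 0 0 1 0 0 0; 0 0 1 0 0 0",
)

```text
time: 11.3
tcp_pos: [0.6383, -0.1696, 0.0747]
ee_rot: [0.0, 0.159, 0.987, -0.0]
ft_force: [-0.8, 0.6, 5.2]
finger_gap: -0.0001
```

carry_out(
  plan="0 0 1 0 0 0; 0 0 2 0 0 0; 0 0 2 0 0 0; 0 0 2 0 0 0",
)

```text
time: 11.7
tcp_pos: [0.6383, -0.1696, 0.0732]
ee_rot: [0.0, 0.159, 0.987, -0.0]
ft_force: [-2.1, 1.2, 7.9]
finger_gap: 0.0
```

carry_out(
  plan="0 0 -10 0 0 0; 0 0 -40 0 0 0; 0 0 -80 0 0 0; 0 0 -120 0 0 0; 0 40 -150 0 0 0; 0 80 -150 0 0 0; 20 120 -150 0 0 0; 40 160 -150 0 0 0; 60 200 -150 0 0 0; 80 240 -150 0 0 0; 100 280 -150 0 0 0; 100 280 -150 0 0 0",
)

```text
time: 12.9
tcp_pos: [0.6294, 0.133, 0.2217]
ee_rot: [-0.001, 0.156, 0.988, 0.001]
ft_force: [0.7, -0.6, -0.7]
finger_gap: 0.0002
```

carry_out(
  plan="30 30 0 0 0 0; 60 60 0 0 0 0; 90 90 0 0 0 0; 120 120 0 0 0 0; 150 150 0 0 0 0; 150 180 0 0 0 0; 150 180 0 0 0 0; 150 180 0 0 0 0",
)

```text
time: 13.7
tcp_pos: [0.545, 0.3451, 0.2217]
ee_rot: [0.0, 0.158, 0.987, -0.001]
ft_force: [-0.7, 0.1, -0.4]
finger_gap: -0.0002
```

Run:
```python
from rig import camera,read_state
from h import *
print(read_state()['ft_force'])
for n,b in(('scene',(200,170,400,320)),('top',(125,100,325,220))):
    c=camera(n);a=cv2.resize(c['img'][b[1]:b[3],b[0]:b[2]],None,fx=4,fy=4,interpolation=cv2.INTER_CUBIC);cv2.imwrite(f'pics/end{n}.png',a[:,:,::-1])
```

```text
[-0.68813971  0.10009955 -0.43874298]
```

View pics/endscene.png

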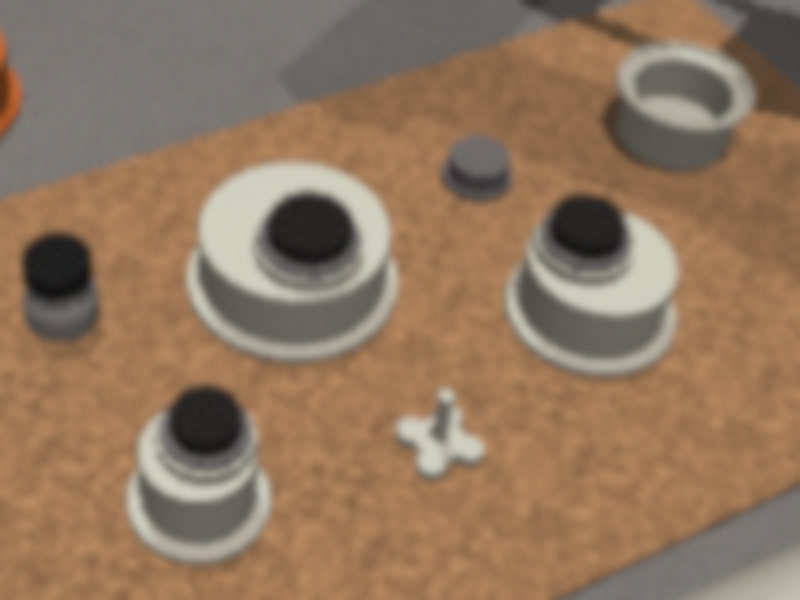

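View pics/endtop.png

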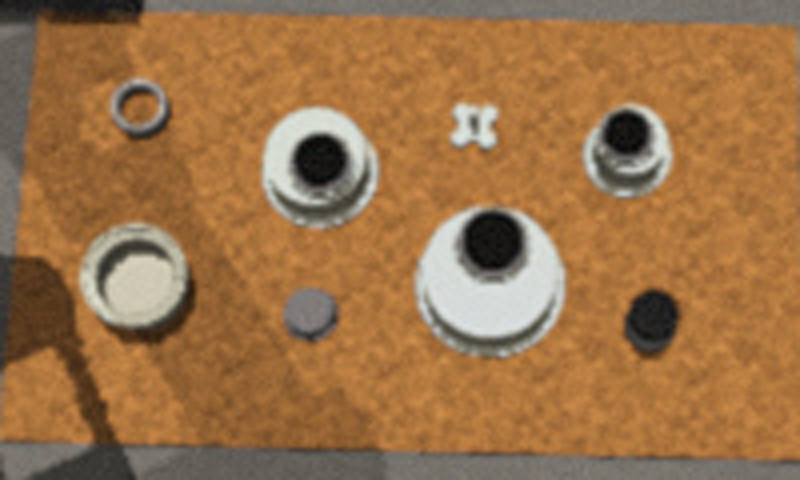

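All three plugs are seated on their collars, at scene crop (310,235), (588,235) and (205,430). The fittings and bystanders are unmoved and the hand is clear, so I'm handing in.

```bash
python3 -c "
from rig import job;print(job.close_job())"
```

```text
the job is handed in; nothing more can be done
None
```

I pressed the three plugs home with the shut fingertips, wide first, then middle, then narrow, and handed the job in at about 14 s of the 40 s allowed.

- **Force:** each plug slid at about 2–3 N. The force then rose at about 2 N/mm, as the pad does once the head is on its stop. The last reading was about 8 N on each plug, with the fingertip at z ≈ 73 mm.
- **Final check:** the last pictures, by eye, show all three plugs down on their collars. The fittings are upright, the fittings and the bystanders on the board look unmoved, and the hand is clear with the wrist force near zero. The scraper, beside the board, is outside the crops I viewed, but the arm never went near it.
- **Disagreements:** none of the checks failed. The two camera views differed by about 2–3 mm in pad position, which is small next to the pads.

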